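# Wind up the barbecue grate with its removable crank

## Robot

A 7-joint arm with a two-finger parallel gripper is mounted at the origin on the work surface. World frame = base frame: x ahead of the robot, y to its left, z up, the work surface at z = 0. Lengths are in mm, angles in rad, forces in N, time in s.
With the tool pointing down it reaches from about 400 to 875 mm from the base axis. Payload 4.4 kg.
Tool frame: the origin (TCP) lies midway between the tips of the shut fingers; the grasp point (between the pads) lies 19 mm behind it (ctrl.pinch_z is the distance from the TCP to the grasp point, in mm); z points along the fingers, y is the line along which they close (so a half turn about z gives the same grasp; the last joint's range is limited). The gripper opens to 85 mm and grips with 20 to 120 N. Pads are 22 mm wide; open, the fingers measure 114 mm over their backs; the gripper's body (76 mm by 85 mm) begins 54 mm behind the grasp point. The pads swing forward as they close: fully open they stand 13 mm farther back than shut.
Start: joints at [-1.197, 0.628, 0.038, 1.517, -0.027, 0.996, -0.02], TCP at [276.722, 588.169, 231.313] pointing down, gripper open.
Joint ranges: [-3.06, 3.06], [-0.37, 2.12], [-1.25, 1.32], [0.18, 2.47], [-1.1, 4.24], [0.23, 1.98], [-2.94, 2.94]. Speed limits (rad/s): [2.57, 2.57, 3.14, 3.14, 3.14, 3.14, 3.14].

## Interface

Orientations are given as [roll, pitch, yaw] about the fixed x, y, z axes, in that order (R = Rz(yaw) Ry(pitch) Rx(roll)).
In Python, from cell import read_state, cams, order, ctrl gives the robot as it stands.
- The arm moves only by the tool move_arm, never from a script. Its argument "targets" is text: rows parted by semicolons, each of 7 numbers parted by spaces: the gripper's target within -1 to 1 (fully open at 1, half-way at 0, shut at -1), then the shift along the tool's x, y, z in cm, then the turn, a rotation vector about the tool's x, y, z in degrees. A call has 1 to 5 rows; each row shifts and turns the commanded pose from where the row before left it, along the tool's axes as they then stand; what a row does not reach is not made up. A row lasts 1/12 s, in which the tool goes at most 41.7 mm and 7.16 degrees, less where a joint would pass 70% of its speed; a pose out of reach is approached as far as the arm can. A call with a gripper value outside its range is refused whole. The fingers move at their own pace and stop on an object; the grip force is fixed at half the most. Time passes only in rows, so rows that do not move let the fingers close. It gives the time, the measured TCP pose, the force, the opening and the grip force at its end, in the units of the state.
- read_state(): the state, without advancing time (a new reading comes with each control period).
- cams.get_image(name): name is "scene" or "top" or "wrist"; returns a dict with "color" (400x640x3 uint8, red, green, blue), "fovy" (degrees; the focal length in pixels is half the picture's height over the tangent of half this angle, whatever the lens; pixels are square), "cx", "cy" (the principal point, pixels), "k1" (the pictures are not rectified: a ray, as slopes to the right and down, at radius r is drawn at 1 + k1 r^2 times it, then the intrinsics apply), "rvec" (rotation vector, rad) and "tvec" (3), from world to camera coordinates, as OpenCV has them. Camera axes: x right, y down, z forward; pixel columns grow to the right and rows downward; lengths in mm; the calibration is good to about 2 mm. A picture is of the moment at which its call begins. There is no depth.
- order.finish_job(): hands the job in; it is judged then, once.
The state is a dict: "clock": time; "qpos": joint angles; "qd": joint speeds; "tau": joint torques, N m; "eef_pos": TCP position; "tool_rot": TCP orientation; "force": force on the tool from outside, world axes, zero at the start; "torque": the same for the moment, N m; "width": finger opening in mm; "gripper_force": force on a finger pad.
Only numpy, scipy, OpenCV 4.12 (cv2) and the standard library are available. Lean on these libraries where they do the work, as an engineer would, in place of code of your own. Each camera call takes 0.05 s, during which the arm holds its last target. There are 200 camera calls.

## Task

Fit the loose crank fully home onto the square shaft end of the charcoal grill's winder, turning it to find the square by feel and without forcing it. Then wind it clockwise (seen from above) until the grate comes up against its red top stops, ease off without straining the mechanism, and let go, leaving the crank seated on the shaft. Do not disturb the bottles, jars and other things around.

Things in the scene. Friction and masses are not known exactly. Their poses are not given: they have to be found in the camera images.
- grill: fixed charcoal grill. Origin on the table under the vertical winder shaft. Orange firebox (320 mm along x, 280 along y, rim 125 mm high) centred at x +50, y +300 mm, the grate above it; grey gearbox 76 x 76 x 62 mm at the origin with a steel collar on it (52 mm across, top at 70 mm). Two guide rods with red stop collars, 197 mm high, at y +146, x -50 and +150 mm
- shaft_seat (a point): point on the vertical shaft axis at the collar's top, 70 mm above the table: the crank's socket mouth comes here when fully home. A steel square shaft end, 18 x 18 mm, rises 26 mm from it. The square stands at any angle about the axis, different each time and NOT measured (this point does not turn with it)
- shaft_nose (a point): tip of the shaft's brass conical nose (7 mm high, 18 mm across at its foot, 8 at its tip), 33 mm above shaft_seat. It centres the socket at any angle, but the square's corners stop the socket mouth about 26 mm above shaft_seat unless the crank's angle fits the square within about 4 degrees. The shaft (0.12 N m friction) stays still under a crank turned lightly on top of it
- crank: loose crank, 0.37 kg, standing on its hub, handle up. Origin: centre of the hub's underside = of the socket mouth; z up, x from hub to handle. Steel hub 36 x 36 mm (sides along x, y), 52 mm high; socket 19.5 x 19.5 mm, 34 mm deep, open below, sides along x, y. A flat arm (18 mm wide, 41 to 51 mm above the origin) runs along +x to the handle, so take the hub across its y faces
- crank_handle (a point): grip point of the crank's upright yellow handle, a free-spinning round sleeve 21 mm across, 57 to 107 mm above the hub's underside. The point is on its axis, 60 mm along the crank's x, 87 mm above its origin. Seated, it runs on a 60 mm radius about the shaft axis; winding takes 2 to 4 N at the handle. At the stop the force rises steeply: stop at 10 to 15 N, over 20 N strains it
- grate (a joint): height of the steel grate above its lowest position, m: it grows by 0.015 per clockwise turn of the shaft (seen from above), and reads 0.045 at its top stops. It stays where it is left and starts 1.5 to 2.3 turns below the stops
- grate_mid (a point): centre of the grate's top, at x +50, y +300 mm of the grill; only shows how high it is
- paprika: bystander, jar 48 mm in diameter, 78 mm high, origin under its centre
- salt: bystander, jar 48 mm in diameter, 74 mm high, origin under its centre
- ketchup: bystander, red bottle 60 mm in diameter, 190 mm high, origin under its centre
- mustard: bystander, yellow bottle 60 mm in diameter, 200 mm high, origin under its centre
- mayo: bystander, white bottle 62 mm in diameter, 180 mm high, origin under its centre
- glovebox: bystander, cardboard box 120 x 220 x 70 mm, origin under its centre
Not all that is in view belongs to the job. Of the things that look like the crank, the smallest one is meant.

How it is judged:
By the outcome, as a careful person would: the job done as asked, in the order asked, and still so for the second after the job is handed in, with the robot touching nothing.
It also fails if it takes over 72 s, if anything falls off the work surface, if the arm or the gripper's body presses on something with over 40 N, if the wrist force passes 120 N, or if a joint passes its speed limit or range.

## Working session

There is one attempt and no reset: what is moved stays moved. The work goes in short steps, Python scripts to look and compute and a tool call to move; the robot and the scene stay as the last step left them, time stands still between calls to the robot, and variables do not carry over. Pictures are saved under pics/ and viewed, at most 10 in all, crops included, and the job is handed in when it is done.

Besides the shell and the picture viewer there is one more tool, called after "Call:" as name(argument=value, ...) on one line, values as JSON. move_arm: Moves the arm, as the interface text tells. Its arguments: {"type":"object","properties":{"targets":{"type":"string"}},"required":["targets"]}

```bash
mkdir -p pics; ls; cat > h.py <<'E'
import numpy as np, cv2
from scipy.spatial.transform import Rotation as R
from cell import read_state, cams, order, ctrl
def K(im):
    f=200/np.tan(np.radians(im['fovy'])/2); return f
def pix2(im,u,v,z):
    "pixel -> world point on plane z"
    f=K(im); d=np.array([(u-im['cx'])/f,(v-im['cy'])/f]); s=d.copy()
    for _ in range(20): s=d/(1+im['k1']*(s@s))
    Rm=cv2.Rodrigues(np.array(im['rvec'],float))[0]; t=np.array(im['tvec'],float).ravel()
    c=-Rm.T@t; r=Rm.T@np.array([s[0],s[1],1]); return c+r*(z-c[2])/r[2]
def w2pix(im,P):
    Rm=cv2.Rodrigues(np.array(im['rvec'],float))[0]; t=np.array(im['tvec'],float).ravel()
    p=Rm@np.array(P,float)+t; s=p[:2]/p[2]; s=s*(1+im['k1']*(s@s)); return s*K(im)+[im['cx'],im['cy']]
def save(im,n): cv2.imwrite('pics/'+n,im['color'][:,:,::-1])
E
python3 - <<'E'
from h import *
import pickle
ims={n:cams.get_image(n) for n in('scene','top','wrist')}
pickle.dump(ims,open('i0.pkl','wb'))
for n,i in ims.items(): print(n,i['fovy'],i['cx'],i['cy'],i['k1'],i['rvec'],i['tvec'])
a=cv2.resize(ims['scene']['color'],None,fx=1.25,fy=1.25)
cv2.imwrite('pics/s0.png',a[:,:,::-1])
a=cv2.resize(ims['top']['color'],None,fx=1.25,fy=1.25,interpolation=cv2.INTER_CUBIC)
cv2.imwrite('pics/t0.png',a[:,:,::-1])
s=read_state();print({k:np.round(v,3) for k,v in s.items()},ctrl.pinch_z)
E
```

```text
pics
scene 42.99894380617278 317.65322752143425 210.29495781090603 -0.14754104448655284 [ 1.14576961  2.474937   -0.8445908 ] [ 448.1143823  -229.2075163  1794.78455404]
top 43.97644315543739 317.7062424725872 197.81520815396271 -0.08986309200573245 [ 2.08536285 -2.14955742  0.16811261] [ -64.78778044  561.19641227 1194.38888127]
wrist 65.26068163415903 321.3133651409718 198.55858272793694 -0.021096375715279808 [-2.42658476 -1.54361877 -0.23206943] [-648.95442544  -39.73143517  380.16050592]
{'clock': np.float64(0.15), 'qpos': array([-1.197,  0.629,  0.038,  1.518, -0.027,  0.996, -0.02 ]), 'qd': array([ 0.001, -0.004,  0.001, -0.002,  0.001,  0.001,  0.001]), 'tau': array([ 4.0000e-03, -5.6380e+01,  1.2280e+00, -1.9365e+01,  1.1000e-02,
        7.0000e-03,  0.0000e+00]), 'eef_pos': array([276.505, 587.722, 230.599]), 'tool_rot': array([-3.14 ,  0.   ,  2.702]), 'force': array([-0.739, -0.102,  0.625]), 'torque': array([ 0.004,  0.045, -0.083]), 'gripper_force': np.float64(0.0), 'width': np.float64(85.246)} 18.700000000000003
```

View pics/s0.png

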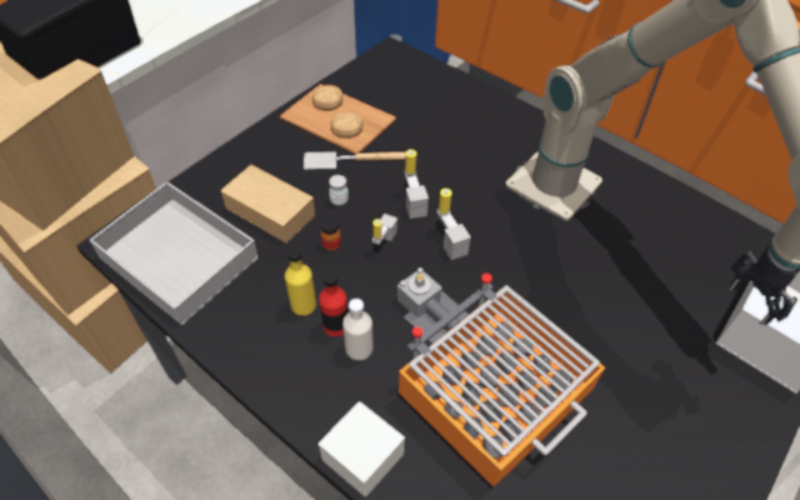

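View pics/t0.png

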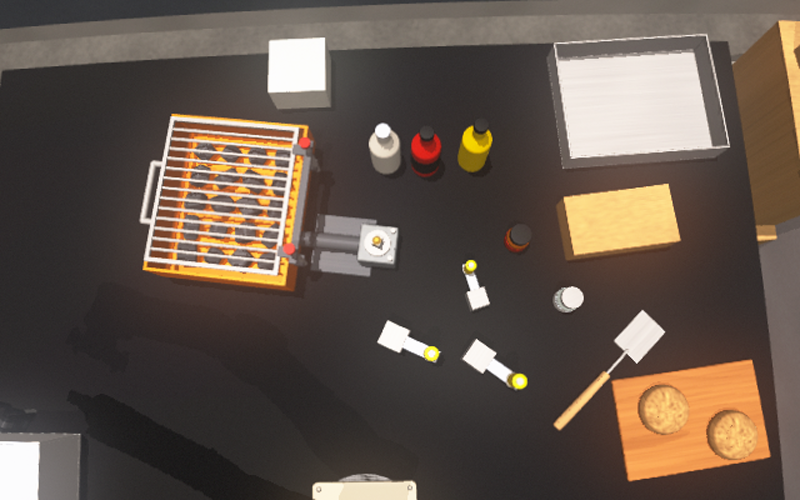

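The scene view shows three cranks, the winder and the bystanders. In the top view (800 px wide) the cranks are:
- A: hub (478,298), handle (471,266)
- B: hub (393,335), handle (431,353)
- C: hub (480,355), handle (518,381)

A looks smallest. I'll confirm it with an enlarged crop and its measured sizes.

```bash
python3 - <<'E'
from h import *
import pickle
im=pickle.load(open('i0.pkl','rb'))['top']
c=im['color'][160:320,270:440]
cv2.imwrite('pics/t1.png',cv2.resize(c,None,fx=4,fy=3.75*4/3.75*0.93,interpolation=cv2.INTER_CUBIC)[:,:,::-1])
P=lambda u,v,z:np.round(pix2(im,u/1.25,v/1.25,z),1)
for n,h,a in(('A',(478,298),(471,266)),('B',(393,335),(431,353)),('C',(480,355),(518,381))):
    p,q=P(*h,52),P(*a,107); print(n,p,q,np.linalg.norm((p-q)[:2]))
print('shaft',P(377,241,103),'gbox corner top',[P(*x,62) for x in((364,227),(398,228),(396,266),(358,265))])
print('stops',P(305,144,197),P(289,249,197))
for n,x,z in(('ket',(427,133),190),('must',(481,127),200),('mayo',(382,131),180),('pap',(519,232),78),('salt',(571,297),74)): print(n,P(*x,z))
E
```

```text
A [ 451.6 -238.6   52. ] [ 507.8 -222.3  107. ] 58.516066169899
B [384.2 -68.8  52. ] [ 346.7 -140.2  107. ] 80.64868256828501
C [ 340.3 -237.1   52. ] [ 290.2 -299.1  107. ] 79.71204425932135
shaft [562.8 -44.3 103. ] gbox corner top [array([600.2, -16.8,  62. ]), array([595.8, -84.8,  62. ]), array([519.2, -78.7,  62. ]), array([523.5,  -3.4,  62. ])]
stops [730.5  79.3 197. ] [535.3 107.9 197. ]
ket [ 745.8 -145.5  190. ]
must [ 750.3 -244.4  200. ]
mayo [756.6 -62.2 180. ]
pap [ 576.6 -323.1   78. ]
salt [ 445.4 -417.2   74. ]
```

View pics/t1.png

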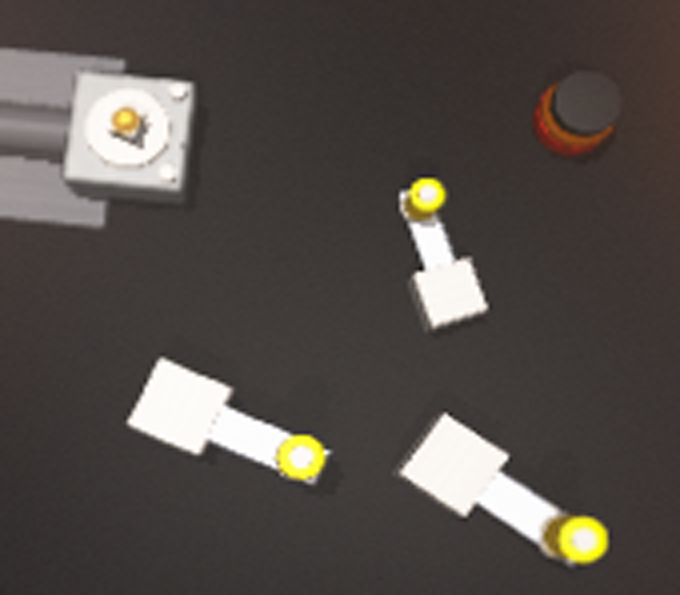

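A is the smallest: its radius measures 58.5 mm against 80 mm for B and C, which fits the 60 mm given. The crop shows the hub at (450,293), the handle at (428,196) and the nose at (125,118). The shaft found from the nose (563,-44) agrees with the one worked back from the stops (562,-44). I'll add a row planner and set out.

```bash
cat >> h.py <<'E'
def plan(ways,g=1,step=36.,dy=7.,cur=None):
    "ways: [x,y,z,yaw_deg(None=keep)] -> printed rows in tool axes (tool pointing down)"
    s=read_state(); p=np.array(s['eef_pos']) if cur is None else np.array(cur[:3],float)
    yaw=np.degrees(s['tool_rot'][2]) if cur is None else cur[3]; out=[]
    for w in ways:
        d=np.array(w[:3])-p; ty=0 if w[3] is None else w[3]-yaw
        n=max(1,int(np.ceil(max(np.linalg.norm(d)/step,abs(ty)/dy))))
        for _ in range(n):
            a=np.radians(yaw); sh=np.round(np.array([[np.cos(a),np.sin(a),0],[np.sin(a),-np.cos(a),0],[0,0,-1]])@d/n/10,2)
            out.append(f"{g} {sh[0]:g} {sh[1]:g} {sh[2]:g} 0 0 {-ty/n:.3g}"); yaw+=ty/n
        p=np.array(w[:3],float)
    for i in range(0,len(out),5): print('; '.join(out[i:i+5]))
E
python3 - <<'E'
from h import *
plan([[480,250,262,None],[448,-240,200,16]])
E
```

```text
1 -2.98 -1.99 -0.29 0 0 0; 1 -2.98 -1.99 -0.29 0 0 0; 1 -2.98 -1.99 -0.29 0 0 0; 1 -2.98 -1.99 -0.29 0 0 0; 1 -2.98 -1.99 -0.29 0 0 0
1 -2.98 -1.99 -0.29 0 0 0; 1 -2.98 -1.99 -0.29 0 0 0; 1 -2.98 -1.99 -0.29 0 0 0; 1 -2.98 -1.99 -0.29 0 0 0; 1 -2.98 -1.99 -0.29 0 0 0
1 -2.98 -1.99 -0.29 0 0 0; 1 -0.9 -2.28 0.31 0 0 6.94; 1 -1.17 -2.16 0.31 0 0 6.94; 1 -1.42 -2 0.31 0 0 6.94; 1 -1.65 -1.82 0.31 0 0 6.94
1 -1.86 -1.6 0.31 0 0 6.94; 1 -2.04 -1.37 0.31 0 0 6.94; 1 -2.19 -1.11 0.31 0 0 6.94; 1 -2.31 -0.84 0.31 0 0 6.94; 1 -2.39 -0.55 0.31 0 0 6.94
1 -2.44 -0.26 0.31 0 0 6.94; 1 -2.45 0.04 0.31 0 0 6.94; 1 -2.43 0.33 0.31 0 0 6.94; 1 -2.37 0.62 0.31 0 0 6.94; 1 -2.28 0.91 0.31 0 0 6.94
1 -2.16 1.18 0.31 0 0 6.94; 1 -2 1.43 0.31 0 0 6.94; 1 -1.81 1.66 0.31 0 0 6.94; 1 -1.6 1.87 0.31 0 0 6.94; 1 -1.36 2.04 0.31 0 0 6.94
1 -1.1 2.19 0.31 0 0 6.94
```

Call:
move_arm(targets="1 -3 -2 -0.3 0 0 0; 1 -3 -2 -0.3 0 0 0; 1 -3 -2 -0.3 0 0 0; 1 -3 -2 -0.3 0 0 0; 1 -3 -2 -0.3 0 0 0")

```text
clock: 0.57
eef_pos: [370.4, 432.1, 246.2]
tool_rot: [-3.141, -0.0, 2.702]
force: [0.5, 0.4, -0.2]
width: 85.3
gripper_force: 0.0
```

Call:
move_arm(targets="1 -3 -2 -0.3 0 0 0; 1 -3 -2 -0.3 0 0 0; 1 -3 -2 -0.3 0 0 0; 1 -3 -2 -0.3 0 0 0; 1 -3 -2 -0.3 0 0 0")

```text
clock: 0.98
eef_pos: [463.5, 277.8, 261.4]
tool_rot: [-3.141, -0.0, 2.702]
force: [0.2, -0.3, -0.1]
width: 85.3
gripper_force: 0.0
```

Call:
move_arm(targets="1 -3 -2 -0.3 0 0 0; 1 -0.9 -2.3 0.3 0 0 7; 1 -1.2 -2.2 0.3 0 0 7; 1 -1.4 -2 0.3 0 0 7; 1 -1.7 -1.8 0.3 0 0 7")

```text
clock: 1.4
eef_pos: [475.0, 148.5, 252.0]
tool_rot: [-3.141, -0.0, 2.207]
force: [0.0, -0.7, 0.4]
width: 84.9
gripper_force: 0.0
```

Call:
move_arm(targets="1 -1.9 -1.6 0.3 0 0 7; 1 -2 -1.4 0.3 0 0 7; 1 -2.2 -1.1 0.3 0 0 7; 1 -2.3 -0.8 0.3 0 0 7; 1 -2.4 -0.6 0.3 0 0 7")

```text
clock: 1.82
eef_pos: [466.2, 26.2, 237.2]
tool_rot: [3.141, -0.0, 1.596]
force: [0.1, -0.3, 0.3]
width: 85.8
gripper_force: 0.0
```

Call:
move_arm(targets="1 -2.4 -0.3 0.3 0 0 7; 1 -2.4 0 0.3 0 0 7; 1 -2.4 0.3 0.3 0 0 7; 1 -2.4 0.6 0.3 0 0 7; 1 -2.3 0.9 0.3 0 0 7")

```text
clock: 2.23
eef_pos: [455.3, -95.0, 222.2]
tool_rot: [-3.141, -0.0, 0.986]
force: [0.5, -0.1, 0.8]
width: 85.5
gripper_force: 0.0
```

Call:
move_arm(targets="1 -2.2 1.2 0.3 0 0 7; 1 -2 1.4 0.3 0 0 7; 1 -1.8 1.7 0.3 0 0 7; 1 -1.6 1.9 0.3 0 0 7; 1 -1.4 2 0.3 0 0 7")

```text
clock: 2.65
eef_pos: [445.2, -218.1, 207.1]
tool_rot: [-3.142, -0.0, 0.375]
force: [-0.5, 0.0, 0.2]
width: 85.5
gripper_force: 0.0
```

Call:
move_arm(targets="1 -1.1 2.2 0.3 0 0 5.5; 1 0 0 0 0 0 0; 1 0 0 0 0 0 0")

```text
clock: 2.9
eef_pos: [442.6, -242.7, 204.0]
tool_rot: [3.141, 0.001, 0.283]
force: [-0.3, 0.6, -0.2]
width: 85.5
gripper_force: 0.0
```

```bash
python3 - <<'E'
from h import *
import pickle
im=cams.get_image('wrist'); pickle.dump(im,open('i1.pkl','wb')); save(im,'w1.png')
s=read_state(); print(s['eef_pos'],np.degrees(s['tool_rot']),s['qpos'])
print(w2pix(im,[452,-239,52]),w2pix(im,[509,-222,107]))
E
```

```text
[ 442.9477035  -241.25262236  203.9676219 ] [-1.79940105e+02  3.13019395e-02  1.63287668e+01] [-0.0298845   0.5518324   0.7110733   1.96032274 -0.49269755  0.80932489
 -0.32763513]
[320.297091   172.38917084] [319.60581499 109.92700632]
```

View pics/w1.png

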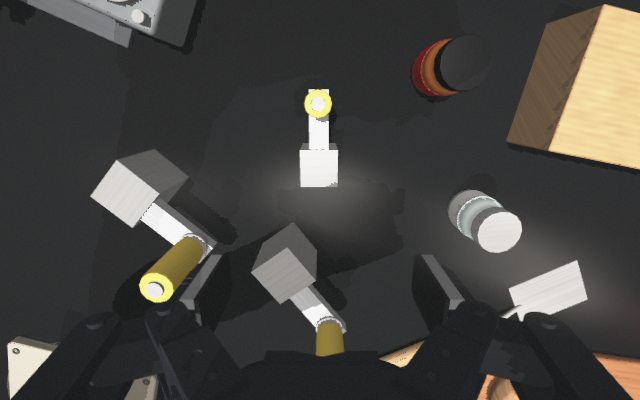

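The hub top is at (319,168) and the handle at (318,104), both aligned with the tool's x. Paprika is clear.

```bash
python3 - <<'E'
from h import *
import pickle
im=pickle.load(open('i1.pkl','rb'))
p=pix2(im,319,168,52);q=pix2(im,318,104,107);print(p,q,np.linalg.norm((q-p)[:2]),np.degrees(np.arctan2(*(q-p)[1::-1])))
for c in [(300,150),(337,150),(338,186),(300,187)]: print(pix2(im,*c,52))
Rm=cv2.Rodrigues(np.array(im['rvec']))[0]; c=-Rm.T@np.array(im['tvec']).ravel(); s=read_state()
print('cam in tool',R.from_euler('xyz',s['tool_rot']).inv().apply(c-s['eef_pos']))
E
```

```text
[ 455.77895623 -236.6042237    52.        ] [ 512.70980718 -219.69275589  107.        ] 59.38955744090441 16.544198664960312
[ 467.3400089  -214.60515809   52.        ]
[ 477.1174986  -248.08577014   52.        ]
[ 443.81851444 -259.37621641   52.        ]
[ 432.44885418 -224.04317858   52.        ]
cam in tool [  75.15171821    1.0135607  -142.58522517]
```

```bash
python3 - <<'E'
from h import *
plan([[452.5,-237.3,130,16.5],[452.5,-237.3,15,16.5]])
E
```

```text
1 0.34 -0.04 2.47 0 0 -0.0571; 1 0.34 -0.04 2.47 0 0 -0.0571; 1 0.34 -0.04 2.47 0 0 -0.0571; 1 0 0 2.88 0 0 -0; 1 0 0 2.88 0 0 -0
1 0 0 2.88 0 0 -0; 1 0 0 2.88 0 0 -0
```

Call:
move_arm(targets="1 0.34 -0.04 2.5 0 0 0; 1 0.34 -0.04 2.5 0 0 0; 1 0.34 -0.04 2.5 0 0 0; 1 0 0 2.8 0 0 0; 1 0 0 2.8 0 0 0")

```text
clock: 3.37
eef_pos: [453.6, -235.4, 72.3]
tool_rot: [-3.141, -0.001, 0.289]
force: [1.8, -0.2, -0.6]
width: 85.4
gripper_force: 0.0
```

Call:
move_arm(targets="1 0 0 2.8 0 0 0; 1 0 0 2 0 0 0; 1 0 0 0.8 0 0 0; 1 0 0 0 0 0 0; 0 0 0 0 0 0 0")

```text
clock: 3.78
eef_pos: [453.0, -237.0, 17.7]
tool_rot: [-3.141, -0.0, 0.286]
force: [0.3, 0.3, 1.2]
width: 75.5
gripper_force: 0.0
```

Call:
move_arm(targets="-1 0 0 0 0 0 0; -1 0 0 0 0 0 0; -1 0 0 0 0 0 0; -1 0 0 0 0 0 0; -1 0 0 0 0 0 0")

```text
clock: 4.2
eef_pos: [453.3, -237.6, 18.5]
tool_rot: [3.141, -0.002, 0.285]
force: [-1.0, 1.9, 6.6]
width: 35.5
gripper_force: 60.4
```

```bash
python3 - <<'E'
from h import *
plan([[453.2,-237.6,120,None],[476,-94,170,30]],g=-1,step=30)
E
```

```text
-1 -0 -0 -2.54 0 0 0; -1 -0 -0 -2.54 0 0 0; -1 -0 -0 -2.54 0 0 0; -1 -0 -0 -2.54 0 0 0; -1 1.04 -2.19 -0.83 0 0 -2.28
-1 1.12 -2.15 -0.83 0 0 -2.28; -1 1.21 -2.1 -0.83 0 0 -2.28; -1 1.29 -2.05 -0.83 0 0 -2.28; -1 1.37 -2 -0.83 0 0 -2.28; -1 1.45 -1.94 -0.83 0 0 -2.28
```

Call:
move_arm(targets="-1 0 0 -1 0 0 0; -1 0 0 -2.5 0 0 0; -1 0 0 -2.5 0 0 0; -1 0 0 -2.5 0 0 0; -1 0 0 -1.7 0 0 0")

```text
clock: 4.62
eef_pos: [452.7, -237.8, 121.8]
tool_rot: [3.141, -0.001, 0.284]
force: [-0.4, -0.1, -4.1]
width: 35.5
gripper_force: 60.8
```

Call:
move_arm(targets="-1 1 -2.2 -0.8 0 0 -2.3; -1 1.1 -2.2 -0.8 0 0 -2.3; -1 1.2 -2.1 -0.8 0 0 -2.3; -1 1.3 -2 -0.8 0 0 -2.3; -1 1.4 -2 -0.8 0 0 -2.3")

```text
clock: 5.03
eef_pos: [470.7, -116.5, 160.2]
tool_rot: [-3.141, 0.0, 0.487]
force: [0.1, -0.3, -3.2]
width: 35.1
gripper_force: 60.8
```

Call:
move_arm(targets="-1 1.5 -1.9 -0.8 0 0 -2.3; -1 0 0 0 0 0 0; -1 0 0 0 0 0 0")

```text
clock: 5.28
eef_pos: [475.8, -92.3, 168.0]
tool_rot: [-3.141, -0.001, 0.529]
force: [-1.4, -1.3, -3.1]
width: 35.3
gripper_force: 60.9
```

```bash
python3 - <<'E'
from h import *
import pickle
im=cams.get_image('wrist'); pickle.dump(im,open('i2.pkl','wb'))
s=read_state(); print(s['eef_pos'],np.degrees(s['tool_rot']),s['qpos'],s['width'],s['force'])
u=w2pix(im,[562.5,-44,96]); print(u)
cv2.imwrite('pics/w2.png',im['color'][:,:,::-1])
x,y=np.int32(u); c=im['color'][max(0,y-45):y+45,x-60:x+60]; print(max(0,y-45),x-60)
cv2.imwrite('pics/w2c.png',cv2.resize(c,None,fx=6.5,fy=6.5,interpolation=cv2.INTER_CUBIC)[:,:,::-1])
E
```

```text
[475.43746727 -93.76554495 167.78416244] [ 1.79983099e+02 -5.78373319e-03  3.01463105e+01] [-0.28791017  0.56696814  0.6299782   2.04753507 -0.52177303  0.68744292
 -0.36313322] 35.14470720142637 [-0.1874485  -0.20763508 -3.60899752]
[325.00333787  63.11553667]
18 265
```

View pics/w2c.png

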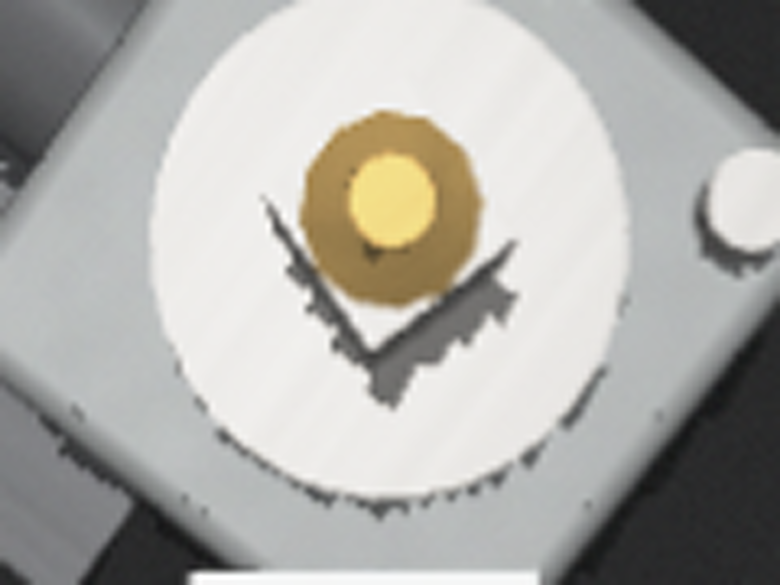

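The crop shows the nose tip at (392,200) and the square's top corners at left (265,195), bottom (372,350) and right (515,242), so the square's angle can be measured as a first guess.

```bash
python3 - <<'E'
from h import *
import pickle
im=pickle.load(open('i2.pkl','rb'))
f=lambda u,v,z:pix2(im,265+(u+.5)/6.5-.5,18+(v+.5)/6.5-.5,z)
L,B,Rr=f(265,195,96),f(372,350,96),f(515,242,96); print(L,B,Rr,'centre',(L+Rr)/2,'tip',f(392,200,103))
for a,b in((L,B),(B,Rr)): d=b-a; print(np.linalg.norm(d),np.degrees(np.arctan2(d[1],d[0]))%90)
print('collar', (f(150,240,70)+f(630,240,70))/2)
E
```

```text
[564.07322217 -28.72488161  96.        ] [557.20410416 -44.75137465  96.        ] [572.72517289 -51.76301632  96.        ] centre [568.39919753 -40.24394897  96.        ] tip [568.9588253  -40.00560238 103.        ]
17.436549582956033 66.79953393502596
17.031344439112274 65.68893012532429
collar [569.85002181 -39.65621531  70.        ]
```

```bash
python3 - <<'E'
from h import *
import pickle
im=pickle.load(open('i2.pkl','rb'))
hsv=cv2.cvtColor(im['color'],cv2.COLOR_RGB2HSV); m=cv2.inRange(hsv,(22,120,60),(34,255,255)); m[:130]=0
n,l,st,ce=cv2.connectedComponentsWithStats(m); 
for i in np.argsort(-st[1:,4])[:3]+1: print(st[i],ce[i])
yaw=np.radians(66); c=np.array([568.7,-40.1]); t=c-2.7*np.array([np.cos(yaw),np.sin(yaw)]); print(t)
plan([[*t,150,66],[*t,128,66]],g=-1,step=30)
E
```

```text
[ 264  130  113  100 4664] [322.00428816 181.37071184]
[278 329  31  25 616] [294.03084416 340.91071429]
[326 208   6   5  10] [329.  210.2]
[567.60181106 -42.56657274]
-1 1.76 0.03 0.3 0 0 -5.98; -1 1.74 0.22 0.3 0 0 -5.98; -1 1.71 0.4 0.3 0 0 -5.98; -1 1.66 0.57 0.3 0 0 -5.98; -1 1.59 0.74 0.3 0 0 -5.98
-1 1.51 0.9 0.3 0 0 -5.98; -1 0 0 2.2 0 0 -0
```

View pics/w2.png

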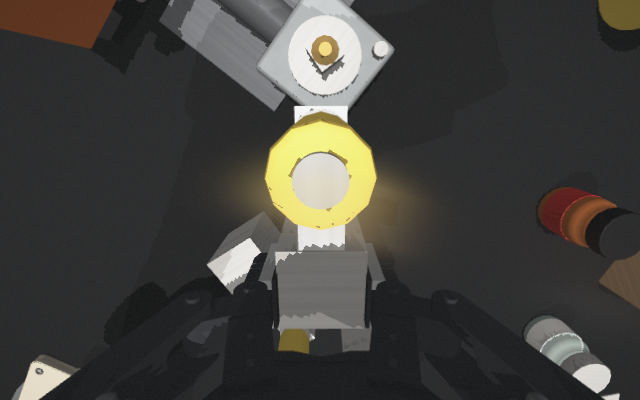

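The picture shows the crank held straight, with its handle top centred at (321,180). I'll check where the crank sits in the hand.

```bash
python3 - <<'E'
from h import *
import pickle
im=pickle.load(open('i2.pkl','rb'))
s=read_state(); T=R.from_euler('xyz',s['tool_rot']).inv()
for u,v,z in((321,180,256),(321,173,256),(321,251,201.3),(366,251,201.3),(276,251,201.3)): print(T.apply(pix2(im,u,v,z)-s['eef_pos']))
print('nose in tool',T.apply(np.array([568.7,-40.1,103])-s['eef_pos']))
E
```

```text
[ 63.35548501  -1.56469512 -88.20990797]
[ 64.64214739  -1.56986875 -88.20977961]
[ 21.54516018  -1.45340635 -33.51409303]
[ 21.60874437  15.97611019 -33.50894531]
[ 21.46184588 -18.8819662  -33.51924247]
nose in tool [107.59320683   0.41119586  64.7951479 ]
```

Call:
move_arm(targets="-1 1.8 0 0.3 0 0 -6; -1 1.7 0.2 0.3 0 0 -6; -1 1.7 0.4 0.3 0 0 -6; -1 1.7 0.6 0.3 0 0 -6; -1 1.6 0.7 0.3 0 0 -6")

```text
clock: 5.75
eef_pos: [552.4, -52.3, 152.0]
tool_rot: [-3.141, 0.001, 1.051]
force: [1.0, -0.0, -4.0]
width: 35.2
gripper_force: 60.8
```

Call:
move_arm(targets="-1 1.5 0.9 0.3 0 0 -6; -1 0 0 0 0 0 0; -1 0 0 0 0 0 0")

```text
clock: 6.0
eef_pos: [567.3, -43.4, 148.7]
tool_rot: [-3.141, 0.001, 1.151]
force: [-1.4, -0.1, -3.6]
width: 35.0
gripper_force: 60.9
```

Call:
move_arm(targets="-1 0 0.1 1 0 0 0; -1 0 0 1 0 0 0; -1 0 0 0.6 0 0 0; -1 0 0 0.4 0 0 0; -1 0 0 0 0 0 0")

```text
clock: 6.42
eef_pos: [567.2, -42.7, 117.9]
tool_rot: [-3.139, 0.001, 1.153]
force: [0.2, 0.5, -3.3]
width: 35.2
gripper_force: 61.0
```

Call:
move_arm(targets="-1 0 0 0.3 0 0 0; -1 0 0 0.2 0 0 0; -1 0 0 0 0 0 0; -1 0 0 0 0 0 0")

```text
clock: 6.75
eef_pos: [568.6, -42.5, 114.4]
tool_rot: [3.141, -0.0, 1.154]
force: [0.1, 1.0, -3.4]
width: 35.4
gripper_force: 61.0
```

Call:
move_arm(targets="-1 0 0 0.2 0 0 0; -1 0 0 0.2 0 0 0; -1 0 0 0 0 0 0")

```text
clock: 7.0
eef_pos: [568.3, -42.5, 110.0]
tool_rot: [-3.141, 0.0, 1.154]
force: [-0.1, -0.0, -3.3]
width: 35.2
gripper_force: 61.0
```

Call:
move_arm(targets="-1 0 0 0.1 0 0 0; -1 0 0 0 0 0 0; -1 0 0 0 0 0 0")

```text
clock: 7.25
eef_pos: [568.5, -42.6, 109.3]
tool_rot: [-3.142, -0.0, 1.154]
force: [-0.1, -0.1, -2.8]
width: 34.9
gripper_force: 61.0
```

Call:
move_arm(targets="-1 0 0 0.3 0 0 0; -1 0 0 0.3 0 0 0; -1 0 0 0 0 0 0")

```text
clock: 7.5
eef_pos: [568.0, -42.4, 102.6]
tool_rot: [-3.14, 0.0, 1.154]
force: [-1.5, 0.8, -3.9]
width: 35.2
gripper_force: 61.0
```

Call:
move_arm(targets="-1 0 0 0.3 0 0 0; -1 0 0 0.3 0 0 0; -1 0 0 0 0 0 0")

```text
clock: 7.75
eef_pos: [568.1, -42.5, 96.6]
tool_rot: [-3.14, 0.0, 1.154]
force: [-0.2, 0.4, -4.0]
width: 35.4
gripper_force: 61.0
```

Call:
move_arm(targets="-1 0 0 0.2 0 0 0; -1 0 0 0.2 0 0 0; -1 0 0 0 0 0 0")

```text
clock: 8.0
eef_pos: [568.3, -42.5, 92.9]
tool_rot: [-3.141, 0.0, 1.154]
force: [-1.3, 0.6, -3.5]
width: 35.0
gripper_force: 61.0
```

Call:
move_arm(targets="-1 0 0 0.2 0 0 0; -1 0 0 0.1 0 0 0; -1 0 0 0 0 0 0")

```text
clock: 8.25
eef_pos: [568.4, -42.5, 90.1]
tool_rot: [-3.141, 0.0, 1.154]
force: [-0.2, 0.1, -2.8]
width: 35.3
gripper_force: 61.0
```

Call:
move_arm(targets="-1 0 0 0.1 0 0 0; -1 0 0 0 0 0 0")

```text
clock: 8.42
eef_pos: [568.5, -42.6, 89.2]
tool_rot: [-3.141, 0.0, 1.154]
force: [-0.9, -0.2, -4.4]
width: 35.3
gripper_force: 61.0
```

Call:
move_arm(targets="-1 0 0 0.1 0 0 0; -1 0 0 0 0 0 0")

```text
clock: 8.58
eef_pos: [568.6, -42.6, 88.6]
tool_rot: [3.141, -0.0, 1.154]
force: [-0.3, 0.0, -0.5]
width: 35.4
gripper_force: 61.1
```

Call:
move_arm(targets="-1 0 0 0.1 0 0 0; -1 0 0 0 0 0 0; -1 0 0 0 0 0 0")

```text
clock: 8.83
eef_pos: [568.7, -42.6, 88.6]
tool_rot: [3.141, -0.001, 1.154]
force: [-3.0, -0.0, 8.3]
width: 35.2
gripper_force: 62.3
```

Fully seated: the mouth travelled the full depth and the axial force rose only at home. Release, rise and shift to the handle.

Call:
move_arm(targets="1 0 0 -0.1 0 0 0; 1 0 0 0 0 0 0; 1 0 0 0 0 0 0; 1 0 0 0 0 0 0; 1 0 0 0 0 0 0")

```text
clock: 9.25
eef_pos: [568.6, -42.5, 88.2]
tool_rot: [3.142, 0.0, 1.154]
force: [0.5, -0.2, 0.1]
width: 85.5
gripper_force: 0.0
```

Call:
move_arm(targets="1 0 0 -1.5 0 0 0; 1 0 0 -2.8 0 0 0; 1 0 0 -2.8 0 0 0; 1 0 0 -2.8 0 0 0; 1 0 0 -2.8 0 0 0")

```text
clock: 9.67
eef_pos: [568.2, -42.6, 216.4]
tool_rot: [-3.141, 0.0, 1.153]
force: [0.7, -0.0, 0.9]
width: 85.3
gripper_force: 0.0
```

Call:
move_arm(targets="1 2.1 0 0 0 0 0; 1 2.1 0 0 0 0 0; 1 0 0 0 0 0 0; 1 0 0 0 0 0 0")

```text
clock: 10.0
eef_pos: [585.7, -2.5, 215.0]
tool_rot: [-3.141, -0.0, 1.157]
force: [0.4, 0.1, -0.4]
width: 85.4
gripper_force: 0.0
```

```bash
python3 - <<'E'
from h import *
import pickle
ims={n:cams.get_image(n) for n in('wrist','scene')}; pickle.dump(ims,open('i3.pkl','wb'))
im=ims['wrist']; s=read_state(); print(s['eef_pos'],np.degrees(s['tool_rot']),s['width'],s['qpos'])
print(w2pix(im,[594.2,15.1,177]),w2pix(im,[569.9,-39.8,122]))
b=w2pix(ims['scene'],[570,-20,120]).astype(int); c=ims['scene']['color'][b[1]-50:b[1]+50,b[0]-70:b[0]+70]
a=np.vstack([cv2.resize(im['color'],(480,300)),cv2.resize(c,(420,300),interpolation=cv2.INTER_CUBIC)[:, :420] if 0 else cv2.copyMakeBorder(cv2.resize(c,(420,300)),0,0,0,60,0)])
cv2.imwrite('pics/w3.png',a[:,:,::-1])
E
```

```text
[585.07590034  -4.90119794 215.00783391] [-1.79973721e+02  6.04414372e-02  6.60710257e+01] 85.31512291527547 [-0.34653354  0.59735212  0.48865435  1.73136978 -0.34284645  0.89953695
 -0.13132619]
[322.80274799 198.76014351] [322.11242917 247.88672121]
```

View pics/w3.png

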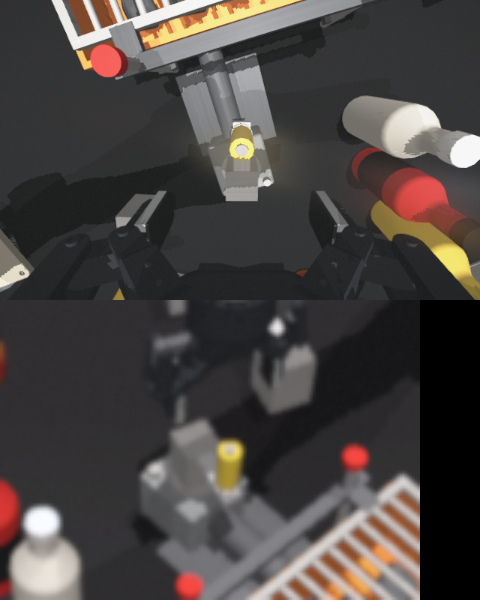

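The handle is at (321,199) in the wrist frame, against (323,199) predicted. The crank sits down on the collar.

Call:
move_arm(targets="1 2.2 0 0 0 0 0; 1 0 0 2.5 0 0 0; 1 0 0 2.5 0 0 0; 1 0 0 2 0 0 0; 1 0 0 0.7 0 0 0")

```text
clock: 10.52
eef_pos: [592.0, 14.9, 135.3]
tool_rot: [-3.137, 0.003, 1.152]
force: [-1.0, -0.6, -0.3]
width: 85.1
gripper_force: 0.0
```

Call:
move_arm(targets="-0.2 0 0 0 0 0 0; -1 0 0 0 0 0 0; -1 0 0 0 0 0 0; -1 0 0 0 0 0 0; -1 0 0 0 0 0 0")

```text
clock: 10.93
eef_pos: [595.2, 15.8, 139.5]
tool_rot: [3.14, -0.001, 1.154]
force: [-0.3, 0.3, 0.7]
width: 25.7
gripper_force: 0.0
```

Call:
move_arm(targets="-1 0 0 0 0 0 0; -1 0 0 0 0 0 0")

```text
clock: 11.1
eef_pos: [595.2, 16.2, 139.3]
tool_rot: [3.14, -0.001, 1.154]
force: [0.6, 1.2, 4.0]
width: 19.6
gripper_force: 58.4
```

Call:
move_arm(targets="-1 -0.2 1.55 0 0 0 0; -1 -0.6 1.45 0 0 0 0; -1 0 0 0 0 0 0")

```text
clock: 11.35
eef_pos: [620.1, -4.9, 139.3]
tool_rot: [3.14, -0.0, 1.152]
force: [-0.3, 1.6, 3.8]
width: 19.4
gripper_force: 58.6
```

Call:
move_arm(targets="-1 -0.95 1.24 0 0 0 0; -1 -1.24 0.95 0 0 0 0; -1 -1.45 0.6 0 0 0 0; -1 -1.55 0.2 0 0 0 0; -1 0 0 0 0 0 0")

```text
clock: 11.77
eef_pos: [624.4, -65.2, 139.1]
tool_rot: [3.141, -0.0, 1.15]
force: [-1.2, 0.7, 4.0]
width: 19.8
gripper_force: 58.7
```

Call:
move_arm(targets="-1 -1.55 -0.2 0 0 0 0; -1 -1.45 -0.6 0 0 0 0; -1 -1.24 -0.95 0 0 0 0; -1 -0.95 -1.24 0 0 0 0; -1 -0.6 -1.45 0 0 0 0")

```text
clock: 12.18
eef_pos: [563.7, -98.7, 139.4]
tool_rot: [3.134, -0.001, 1.153]
force: [4.3, -0.2, 1.4]
width: 19.4
gripper_force: 58.5
```

Call:
move_arm(targets="-1 -0.2 -1.55 0 0 0 0; -1 0.2 -1.55 0 0 0 0; -1 0.6 -1.45 0 0 0 0; -1 0.95 -1.24 0 0 0 0; -1 1.24 -0.95 0 0 0 0")

```text
clock: 12.6
eef_pos: [510.5, -47.7, 139.3]
tool_rot: [3.138, 0.002, 1.151]
force: [-0.5, -4.4, 5.8]
width: 19.8
gripper_force: 59.3
```

Call:
move_arm(targets="-1 1.45 -0.6 0 0 0 0; -1 1.55 -0.2 0 0 0 0; -1 1.55 0.2 0 0 0 0; -1 1.45 0.6 0 0 0 0; -1 1.24 0.95 0 0 0 0")

```text
clock: 13.02
eef_pos: [546.9, 17.5, 139.0]
tool_rot: [-3.139, 0.002, 1.155]
force: [-5.6, -2.9, 9.6]
width: 20.1
gripper_force: 59.8
```

Call:
move_arm(targets="-1 0.95 1.24 0 0 0 0; -1 0.6 1.45 0 0 0 0; -1 0.2 1.55 0 0 0 0; -1 0 0 0 0 0 0")

```text
clock: 13.35
eef_pos: [596.4, 15.9, 139.0]
tool_rot: [3.14, -0.0, 1.154]
force: [0.2, 1.2, 7.4]
width: 19.4
gripper_force: 59.6
```

One full turn is done with low forces. Before the stop zone I'll measure the arm's stiffness with a 1 mm radial nudge out and back, and look closely at the stops.

```bash
python3 - <<'E'
from h import *
import pickle
ims={n:cams.get_image(n) for n in('wrist','scene','top')}; pickle.dump(ims,open('i4.pkl','wb'))
i0=pickle.load(open('i0.pkl','rb'))
# stops in world
c=np.array([569.5,-40.]);ya=np.radians(-8.3);X=np.array([np.cos(ya),np.sin(ya)]);Y=np.array([-np.sin(ya),np.cos(ya)])
for k in(-50,150):
    p=c+k*X+146*Y
    for n in ims: print(k,n,w2pix(ims[n],[*p,197]),w2pix(ims[n],[*p,150]))
def crop(im,u,v,w,h,W,H):
    u,v=int(u),int(v); x=max(0,min(640-w,u-w//2)); y=max(0,min(400-h,v-h//2)); print(x,y)
    return cv2.resize(im['color'][y:y+h,x:x+w],(W,H),interpolation=cv2.INTER_CUBIC)
pA=[*(c-50*X+146*Y),170]; pB=[*(c+150*X+146*Y),170]
w=cv2.resize(ims['wrist']['color'],(480,300))
rows=[np.hstack([w,crop(ims['scene'],*w2pix(ims['scene'],pA),32,30,320,300)]),
 np.hstack([crop(i0['scene'],*w2pix(i0['scene'],pB),40,30,400,300),crop(ims['scene'],*w2pix(ims['scene'],pB),40,30,400,300)])]
cv2.imwrite('pics/w4.png',np.vstack(rows)[:,:,::-1])
E
```

```text
-50 wrist [ -2.02628979 144.32737289] [107.63639718 129.08512858]
-50 scene [388.68855623 221.77375573] [386.55899222 232.12219432]
-50 top [229.51087155 196.68918196] [233.5320805  200.34780521]
150 wrist [764.10032797 -82.32116221] [599.78626698 -15.87834252]
150 scene [333.09893041 264.3784942 ] [332.41781468 274.14491125]
150 top [242.50684128 111.75227713] [245.87658414 118.57326343]
371 212
312 255
312 255
```

Call:
move_arm(targets="-1 0.1 0 0 0 0 0; -1 0 0 0 0 0 0; -1 0 0 0 0 0 0")

```text
clock: 13.75
eef_pos: [595.8, 16.4, 138.9]
tool_rot: [3.139, 0.0, 1.154]
force: [1.0, -1.6, 4.9]
width: 19.6
gripper_force: 59.4
```

Call:
move_arm(targets="-1 -0.2 0 0 0 0 0; -1 0 0 0 0 0 0; -1 0 0 0 0 0 0")

```text
clock: 14.0
eef_pos: [595.6, 16.0, 139.2]
tool_rot: [3.139, -0.002, 1.155]
force: [1.3, 1.8, 6.5]
width: 19.5
gripper_force: 59.5
```

View pics/w4.png

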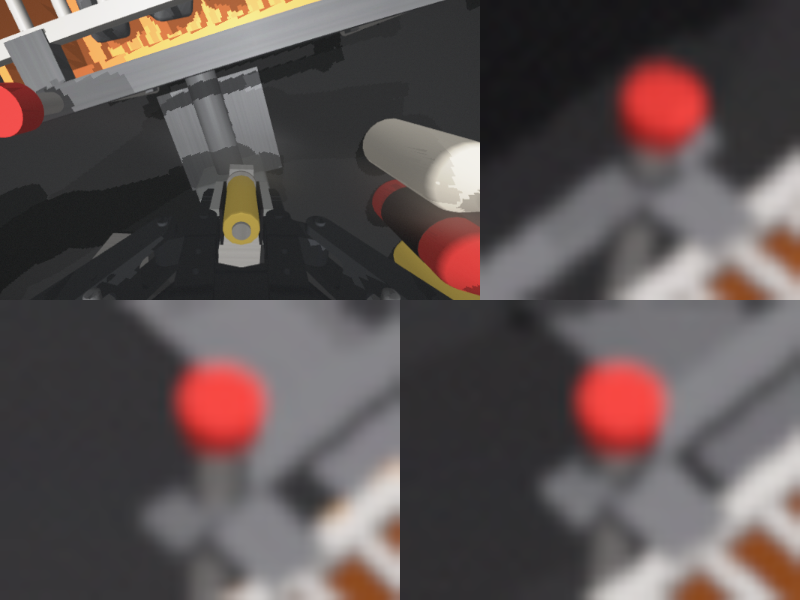

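The radial stiffness is about 2 N/mm, which is soft enough for safe 4–5 mm steps. In the scene crops (10x, lower pair) the gap from the collar bottom (row ~450) to the crossbar shrank from ~60 px at the start to ~28 px now, so about 0.6–1.0 turn remains. I'll wind on another 150° and look again.

Call:
move_arm(targets="-1 -0.1 1.55 0 0 0 0; -1 -0.6 1.45 0 0 0 0; -1 -0.95 1.24 0 0 0 0; -1 -1.24 0.95 0 0 0 0; -1 -1.45 0.6 0 0 0 0")

```text
clock: 14.42
eef_pos: [630.5, -44.4, 139.0]
tool_rot: [-3.14, -0.005, 1.157]
force: [-0.6, 4.9, 9.0]
width: 20.0
gripper_force: 60.0
```

Call:
move_arm(targets="-1 -1.55 0.2 0 0 0 0; -1 -1.55 -0.2 0 0 0 0; -1 -1.45 -0.6 0 0 0 0; -1 0 0 0 0 0 0; -1 0 0 0 0 0 0")

```text
clock: 14.83
eef_pos: [605.6, -87.7, 139.1]
tool_rot: [3.141, -0.0, 1.153]
force: [-0.6, -1.6, 7.4]
width: 19.5
gripper_force: 59.7
```

```bash
python3 - <<'E'
from h import *
import pickle
ims={n:cams.get_image(n) for n in('wrist','scene','top')}; pickle.dump(ims,open('i5.pkl','wb'))
i0=pickle.load(open('i0.pkl','rb'));i4=pickle.load(open('i4.pkl','rb'))
c=np.array([569.5,-40.]);ya=np.radians(-8.3);X=np.array([np.cos(ya),np.sin(ya)]);Y=np.array([-np.sin(ya),np.cos(ya)])
# sub-pixel vertical shift of the grate in the scene picture (phase correlation over the grate)
ga=[cv2.cvtColor(i['scene']['color'],cv2.COLOR_RGB2GRAY).astype(np.float32) for i in(i0,i4,ims)]
s=read_state();print(s['eef_pos'],s['force'],np.degrees(np.arctan2(s['eef_pos'][1]+38.6,s['eef_pos'][0]-570.7)))
m=[c+x*X+y*Y for x in(-100,200) for y in(170,430)]; uv=np.array([w2pix(ims['scene'],[*p,150]) for p in m]); a,b=uv.min(0).astype(int),uv.max(0).astype(int); print(a,b)
win=None
for k in(1,2):
    A,B=ga[0][a[1]:b[1],a[0]:b[0]],ga[k][a[1]:b[1],a[0]:b[0]]
    W=np.eye(2,3,dtype=np.float32); cc,W=cv2.findTransformECC(A,B,W,cv2.MOTION_TRANSLATION,(3,200,1e-6),None,5); print(k,cc,W[:,2])
p=[*(c+50*X+300*Y),150]; print('px/mm',(w2pix(ims['scene'],p)-w2pix(ims['scene'],[*p[:2],151])))
pA=[*(c-50*X+146*Y),170]; print(w2pix(ims['wrist'],pA))
def crop(im,u,v,w,h,W,H):
    u,v=int(u),int(v); x=max(0,min(640-w,u-w//2)); y=max(0,min(400-h,v-h//2))
    return cv2.resize(im['color'][y:y+h,x:x+w],(W,H),interpolation=cv2.INTER_CUBIC)
pB=[*(c+150*X+146*Y),170]
out=np.vstack([np.hstack([cv2.resize(ims['wrist']['color'],(480,300)),crop(i4['wrist'],60,120,107,100,320,300)]),np.hstack([crop(i['scene'],*w2pix(ims['scene'],q),40,30,400,300) for i,q in((ims,pA),(ims,pB))])])
cv2.imwrite('pics/w5.png',out[:,:,::-1])
E
```

```text
[605.97477537 -87.37745519 139.04677818] [-0.22869904 -1.23043213  8.52059461] -54.12637921419289
[324 227] [480 366]
1 0.9130315984331105 [ 1.2966188 -2.2033374]
2 0.90195911393474 [ 1.843907  -3.0348365]
px/mm [-0.05943885  0.19428934]
[-154.51179368 -176.08434888]
```

View pics/w5.png

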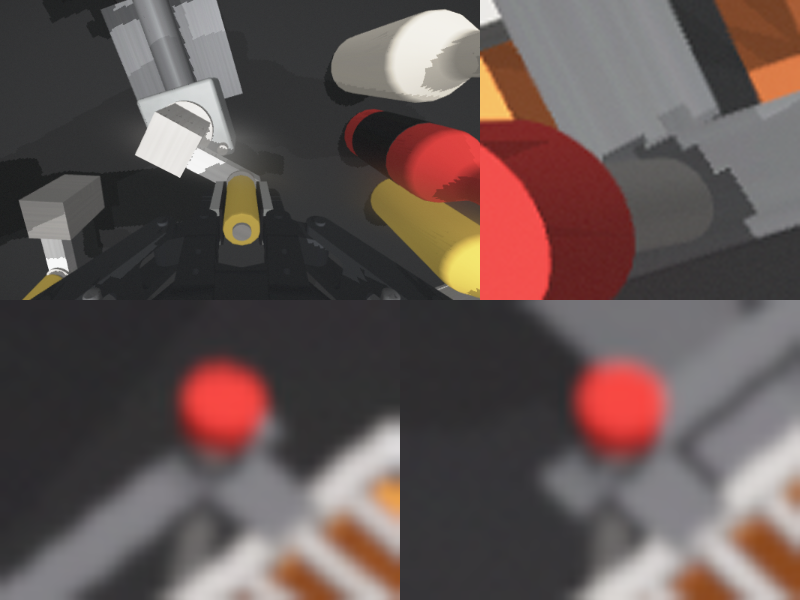

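```bash
python3 - <<'E'
from h import *
import pickle
from scipy.optimize import least_squares
c=np.array([569.5,-40.]);ya=np.radians(-8.3);X=np.array([np.cos(ya),np.sin(ya)]);Y=np.array([-np.sin(ya),np.cos(ya)])
ax0=c-50*X+146*Y
th=np.linspace(0,2*np.pi,73)
def ring(im,p,r,z): return np.array([w2pix(im,[p[0]+r*np.cos(t),p[1]+r*np.sin(t),z]) for t in th])
for nm in('i3','i4'):
    im=pickle.load(open(nm+'.pkl','rb'))['wrist']; col=im['color'].astype(int)
    red=((col[...,0]>90)&(col[...,1]<.5*col[...,0])&(col[...,2]<.5*col[...,0])).astype(np.uint8); red[:,260:]=0
    n,l,st,ce=cv2.connectedComponentsWithStats(red); i=1+np.argmax(st[1:,4]); print(nm,st[i],ce[i])
    tgt=np.argwhere(l==i)
    br=((col[...,0]>200)&(l==i)).astype(np.uint8); ct=max(cv2.findContours(br,0,1)[0],key=len)[:,0].astype(float)
    print('bright bbox',ct.min(0),ct.max(0))
    if nm=='i3':
        # fit top-face circle (z=197): centre, radius
        def res(q):
            P=ring(im,q[:2],q[2],197); return [np.min(np.hypot(*(P-k).T)) for k in ct]
        s=least_squares(res,[*ax0,12],diff_step=1e-4); q=s.x; print('axis',q,'rms',np.sqrt(np.mean(s.fun**2)))
        full=(l==i); 
    # collar bottom: find z so that the silhouette matches red area
    for zb in range(165,194,3):
        mk=np.zeros((400,640),np.uint8)
        hull=cv2.convexHull(np.float32(np.vstack([ring(im,q[:2],q[2],197),ring(im,q[:2],q[2],zb)]))).astype(np.int32); cv2.fillPoly(mk,[hull],1)
        a=(l==i); print(zb,round((mk&a).sum()/(mk|a).sum(),3),end='; ')
    print()
    if nm=='i4':
        for z in range(140,190,4): P=ring(im,q[:2],5.5,z); k=P[:,0].argmax(); print(z,np.round(P[k],1),np.round(w2pix(im,[*q[:2],z]),1))
E
```

```text
i3 [ 120   59   51   44 1756] [144.63211845  81.08599089]
bright bbox [120.  59.] [161. 102.]
axis [539.39874414 111.41942586   9.78066665] rms 0.6246637375212664
165 0.719; 168 0.742; 171 0.767; 174 0.793; 177 0.825; 180 0.862; 183 0.905; 186 0.951; 189 0.934; 192 0.881; 
i4 [   0  110   59   74 3487] [ 24.77287066 145.79982793]
bright bbox [  0. 115.] [ 29. 182.]
165 0.553; 168 0.581; 171 0.61; 174 0.646; 177 0.697; 180 0.759; 183 0.838; 186 0.946; 189 0.887; 192 0.731; 
140 [131.6 131.6] [119.3 129.3]
144 [126.3 132.5] [113.7 130.1]
148 [120.7 133.4] [107.8 130.9]
152 [114.9 134.4] [101.5 131.8]
156 [108.6 135.4] [ 94.8 132.8]
160 [102.  136.5] [ 87.8 133.8]
164 [ 94.9 137.7] [ 80.3 134.9]
168 [ 87.4 139. ] [ 72.3 136.1]
172 [ 79.4 140.3] [ 63.8 137.4]
176 [ 70.8 141.8] [ 54.6 138.7]
180 [ 61.6 144.8] [ 44.8 140.2]
184 [ 51.7 146.5] [ 34.3 141.7]
188 [ 41.1 148.4] [ 23.  143.4]
```

The wrist geometry gives the collar bottom at z≈187 and the crossbar top at z≈169 after one turn. That is an 18 mm gap, or about 1.2 turns, so the stop should come near 2.1–2.2 turns total. I'm at 1.33. I'll wind to 1.67 and measure the gap again from there.

Call:
move_arm(targets="-1 -1.24 -0.95 0 0 0 0; -1 -0.95 -1.24 0 0 0 0; -1 -0.6 -1.45 0 0 0 0; -1 -0.2 -1.55 0 0 0 0")

```text
clock: 15.32
eef_pos: [548.8, -95.1, 139.4]
tool_rot: [3.134, 0.0, 1.153]
force: [4.2, -1.5, 3.2]
width: 20.1
gripper_force: 59.2
```

Call:
move_arm(targets="-1 0.2 -1.55 0 0 0 0; -1 0.6 -1.45 0 0 0 0; -1 0.95 -1.24 0 0 0 0; -1 1.24 -0.95 0 0 0 0; -1 0 0 0 0 0 0")

```text
clock: 15.73
eef_pos: [510.0, -43.6, 139.1]
tool_rot: [-3.141, 0.0, 1.156]
force: [-5.2, -1.3, 13.2]
width: 19.2
gripper_force: 60.5
```

```bash
python3 - <<'E'
from h import *
import pickle
im=cams.get_image('wrist'); pickle.dump(im,open('i6.pkl','wb'))
s=read_state(); print(s['eef_pos'],s['force'])
q=[539.4,111.4]; u=w2pix(im,[*q,178]); print(u)
for z in range(160,198,4): print(z,np.round(w2pix(im,[*q,z]),1))
x,y=np.int32(u); x=max(60,min(580,x)); y=max(45,min(355,y)); print('origin',x-60,y-45)
cv2.imwrite('pics/w6.png',cv2.resize(im['color'][y-45:y+45,x-60:x+60],None,fx=6,fy=6,interpolation=cv2.INTER_CUBIC)[:,:,::-1])
E
```

```text
[509.92948208 -43.98395732 139.05018289] [-4.30361953  1.04229126 12.74206805]
[ 183.18705871 -215.14233063]
160 [ 207.3 -160.5]
164 [ 202.7 -171. ]
168 [ 197.7 -182.3]
172 [ 192.2 -194.6]
176 [ 186.3 -208. ]
180 [ 179.9 -222.6]
184 [ 172.8 -238.5]
188 [ 165.1 -256. ]
192 [ 156.5 -275.3]
196 [ 147.1 -296.6]
origin 123 0
```

View pics/w6.png

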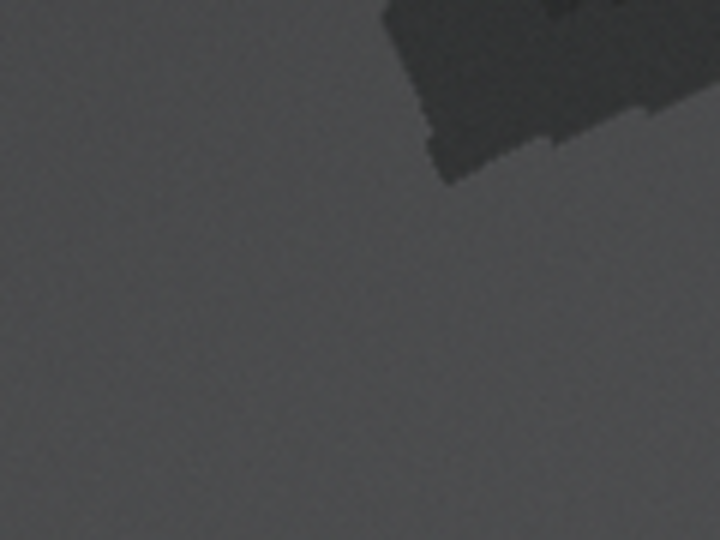

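That view missed the collar: the crop shows only table and shadow. I'll rely on the earlier estimate. I'll ease the height by 1 mm, wind 60° more to 1.83 turns, then feel for the stop in small steps.

Call:
move_arm(targets="-1 1.4 -0.7 -0.1 0 0 0; -1 1.55 -0.2 0 0 0 0; -1 0 0 0 0 0 0")

```text
clock: 16.03
eef_pos: [515.8, -12.3, 139.3]
tool_rot: [3.14, -0.001, 1.158]
force: [1.7, -0.7, 2.9]
width: 19.7
gripper_force: 59.8
```

Call:
move_arm(targets="-1 1.55 0.2 0 0 0 0; -1 0 0 0 0 0 0; -1 0 0 0 0 0 0")

```text
clock: 16.28
eef_pos: [522.9, -1.1, 139.3]
tool_rot: [3.141, -0.0, 1.155]
force: [1.3, 0.3, 3.8]
width: 19.5
gripper_force: 59.9
```

Call:
move_arm(targets="-1 1.45 0.6 0 0 0 0; -1 0 0 0 0 0 0; -1 0 0 0 0 0 0")

```text
clock: 16.53
eef_pos: [533.7, 9.4, 139.3]
tool_rot: [-3.141, -0.0, 1.154]
force: [0.0, -0.2, 4.7]
width: 19.8
gripper_force: 60.1
```

Call:
move_arm(targets="-1 0.53 0.34 0 0 0 0; -1 0 0 0 0 0 0")

```text
clock: 16.7
eef_pos: [537.9, 12.5, 139.2]
tool_rot: [-3.139, 0.001, 1.153]
force: [-2.7, -1.9, 7.1]
width: 19.4
gripper_force: 60.3
```

Call:
move_arm(targets="-1 0.49 0.4 0 0 0 0; -1 0 0 0 0 0 0")

```text
clock: 16.87
eef_pos: [543.3, 15.5, 139.2]
tool_rot: [-3.138, 0.001, 1.153]
force: [-4.0, -1.1, 7.3]
width: 19.7
gripper_force: 60.5
```

Call:
move_arm(targets="-1 0.44 0.44 0 0 0 0; -1 0 0 0 0 0 0")

```text
clock: 17.03
eef_pos: [548.9, 17.9, 139.2]
tool_rot: [-3.138, 0.001, 1.153]
force: [-3.6, -0.5, 8.0]
width: 19.9
gripper_force: 60.5
```

Call:
move_arm(targets="-1 0.4 0.49 0 0 0 0; -1 0 0 0 0 0 0")

```text
clock: 17.2
eef_pos: [555.0, 19.8, 139.2]
tool_rot: [-3.138, 0.001, 1.153]
force: [-3.4, 0.3, 7.4]
width: 19.9
gripper_force: 60.4
```

Call:
move_arm(targets="-1 0.34 0.53 0 0 0 0; -1 0 0 0 0 0 0")

```text
clock: 17.37
eef_pos: [561.2, 21.1, 139.2]
tool_rot: [-3.137, 0.0, 1.154]
force: [-4.0, 0.3, 7.7]
width: 19.8
gripper_force: 60.4
```

Call:
move_arm(targets="-1 0.28 0.56 0 0 0 0; -1 0 0 0 0 0 0")

```text
clock: 17.53
eef_pos: [567.4, 21.6, 139.2]
tool_rot: [-3.137, -0.0, 1.154]
force: [-4.2, 1.5, 7.7]
width: 19.6
gripper_force: 60.4
```

Call:
move_arm(targets="-1 0.23 0.59 0 0 0 0; -1 0 0 0 0 0 0")

```text
clock: 17.7
eef_pos: [573.8, 21.6, 139.3]
tool_rot: [-3.137, -0.0, 1.154]
force: [-3.3, 3.3, 9.0]
width: 19.8
gripper_force: 60.4
```

Call:
move_arm(targets="-1 0.16 0.61 0 0 0 0; -1 0 0 0 0 0 0")

```text
clock: 17.87
eef_pos: [580.2, 20.8, 139.3]
tool_rot: [-3.137, -0.001, 1.154]
force: [-3.2, 2.6, 8.5]
width: 19.8
gripper_force: 60.4
```

Call:
move_arm(targets="-1 0.1 0.62 0 0 0 0; -1 0 0 0 0 0 0")

```text
clock: 18.03
eef_pos: [586.4, 19.4, 139.3]
tool_rot: [-3.137, -0.001, 1.154]
force: [-2.4, 2.9, 6.9]
width: 20.1
gripper_force: 60.4
```

Call:
move_arm(targets="-1 0.03 0.63 0 0 0 0; -1 0 0 0 0 0 0")

```text
clock: 18.2
eef_pos: [592.4, 17.3, 139.3]
tool_rot: [-3.137, -0.002, 1.154]
force: [-2.6, 3.4, 8.6]
width: 19.3
gripper_force: 60.4
```

```bash
python3 - <<'E'
from h import *
import pickle
im=cams.get_image('wrist'); i4=pickle.load(open('i4.pkl','rb'))['wrist']
s=read_state(); print(s['eef_pos'],s['force'])
# grey profile along the rod axis (collar -> bar), then and now; red flag marks the collar
for nm,i in(('i4',i4),('now',im)):
    print(nm)
    for z in range(190,154,-2):
        u=np.round(w2pix(i,[539.4,111.4,z])).astype(int); print(z,u,i['color'][u[1]-2:u[1]+3,u[0]-1:u[0]+2].mean((0,1)).astype(int) if 0<u[0]<639 and u[1]>2 else '-')
E
```

```text
[592.3406045   17.36804022 139.26264444] [-2.58383434  2.84024501  7.65484077]
i4
190 [ 17 144] [242  80  76]
188 [ 23 143] [242  80  76]
186 [ 29 143] [115  38  36]
184 [ 34 142] [107  36  35]
182 [ 40 141] [107  37  35]
180 [ 45 140] [107  37  36]
178 [ 50 139] [107  36  35]
176 [ 55 139] [103  44  42]
174 [ 59 138] [84 82 81]
172 [ 64 137] [85 83 82]
170 [ 68 137] [84 83 82]
168 [ 72 136] [84 83 82]
166 [ 76 136] [84 83 81]
164 [ 80 135] [84 83 82]
162 [ 84 134] [73 72 73]
160 [ 88 134] [68 68 70]
158 [ 91 133] [67 68 69]
156 [ 95 133] [103 104 105]
now
190 [ 32 142] [247  92  89]
188 [ 38 142] [247  93  89]
186 [ 43 141] [191  67  64]
184 [ 48 140] [125  43  41]
182 [ 54 139] [125  43  41]
180 [ 59 139] [125  43  41]
178 [ 63 138] [125  43  41]
176 [ 68 137] [124  43  42]
174 [ 72 137] [85 76 78]
172 [ 77 136] [80 79 80]
170 [ 81 135] [123 124 125]
168 [ 85 135] [143 144 145]
166 [ 89 134] [143 144 146]
164 [ 92 134] [142 143 146]
162 [ 96 133] [143 144 146]
160 [100 133] [143 144 147]
158 [103 132] [143 144 147]
156 [106 132] [143 144 147]
```

Call:
move_arm(targets="-1 -0.03 0.63 0 0 0 0; -1 0 0 0 0 0 0")

```text
clock: 18.42
eef_pos: [598.2, 14.6, 139.3]
tool_rot: [-3.138, -0.002, 1.154]
force: [-2.2, 3.2, 7.1]
width: 19.6
gripper_force: 60.3
```

Call:
move_arm(targets="-1 -0.1 0.62 0 0 0 0; -1 0 0 0 0 0 0")

```text
clock: 18.58
eef_pos: [603.6, 11.3, 139.4]
tool_rot: [-3.138, -0.002, 1.154]
force: [-1.6, 3.3, 6.3]
width: 19.2
gripper_force: 60.3
```

Call:
move_arm(targets="-1 -0.16 0.61 0 0 0 0; -1 0 0 0 0 0 0")

```text
clock: 18.75
eef_pos: [608.8, 7.4, 139.4]
tool_rot: [-3.138, -0.002, 1.154]
force: [-1.4, 3.8, 6.2]
width: 19.8
gripper_force: 60.3
```

Call:
move_arm(targets="-1 -0.23 0.59 0 0 0 0; -1 0 0 0 0 0 0")

```text
clock: 18.92
eef_pos: [613.4, 2.9, 139.4]
tool_rot: [-3.139, -0.003, 1.154]
force: [-0.6, 4.8, 5.2]
width: 19.9
gripper_force: 60.3
```

Call:
move_arm(targets="-1 -0.28 0.56 0 0 0 0; -1 0 0 0 0 0 0")

```text
clock: 19.08
eef_pos: [617.6, -1.9, 139.4]
tool_rot: [-3.139, -0.003, 1.154]
force: [-0.5, 4.5, 5.3]
width: 19.7
gripper_force: 60.3
```

Call:
move_arm(targets="-1 -0.34 0.53 0 0 0 0; -1 0 0 0 0 0 0")

```text
clock: 19.25
eef_pos: [621.2, -7.2, 139.4]
tool_rot: [-3.139, -0.003, 1.154]
force: [-0.2, 4.3, 5.5]
width: 19.6
gripper_force: 60.3
```

Call:
move_arm(targets="-1 -0.4 0.49 0 0 0 0; -1 0 0 0 0 0 0")

```text
clock: 19.42
eef_pos: [624.3, -12.9, 139.5]
tool_rot: [-3.14, -0.003, 1.154]
force: [-0.0, 4.3, 4.7]
width: 19.5
gripper_force: 60.4
```

Call:
move_arm(targets="-1 -0.44 0.44 0 0 0 0; -1 0 0 0 0 0 0")

```text
clock: 19.58
eef_pos: [626.8, -19.0, 139.5]
tool_rot: [-3.141, -0.003, 1.154]
force: [0.3, 4.0, 3.1]
width: 19.6
gripper_force: 60.3
```

Call:
move_arm(targets="-1 -0.49 0.4 0 0 0 0; -1 0 0 0 0 0 0")

```text
clock: 19.75
eef_pos: [628.7, -25.7, 139.5]
tool_rot: [3.142, -0.002, 1.154]
force: [1.9, 3.7, 3.6]
width: 19.7
gripper_force: 60.3
```

Call:
move_arm(targets="-1 -0.53 0.34 0 0 0 0; -1 0 0 0 0 0 0")

```text
clock: 19.92
eef_pos: [629.7, -32.4, 139.5]
tool_rot: [3.141, -0.002, 1.153]
force: [2.1, 2.9, 4.3]
width: 20.0
gripper_force: 60.2
```

Call:
move_arm(targets="-1 -0.56 0.28 0 0 0 0; -1 0 0 0 0 0 0")

```text
clock: 20.08
eef_pos: [630.0, -39.2, 139.5]
tool_rot: [3.14, -0.001, 1.153]
force: [2.5, 2.8, 4.0]
width: 19.6
gripper_force: 60.2
```

Call:
move_arm(targets="-1 -0.59 0.23 0 0 0 0; -1 0 0 0 0 0 0")

```text
clock: 20.25
eef_pos: [629.6, -45.8, 139.5]
tool_rot: [3.14, -0.0, 1.153]
force: [2.6, 2.3, 3.1]
width: 19.8
gripper_force: 60.1
```

Call:
move_arm(targets="-1 -0.61 0.16 0 0 0 0; -1 0 0 0 0 0 0")

```text
clock: 20.42
eef_pos: [628.5, -52.3, 139.5]
tool_rot: [3.14, 0.0, 1.153]
force: [3.4, 1.5, 3.5]
width: 19.9
gripper_force: 60.0
```

Call:
move_arm(targets="-1 -0.62 0.1 0 0 0 0; -1 0 0 0 0 0 0")

```text
clock: 20.58
eef_pos: [627.8, -55.0, 139.6]
tool_rot: [3.141, -0.004, 1.154]
force: [4.5, 6.1, 3.5]
width: 19.4
gripper_force: 60.0
```

Stop contact: the handle has stalled and the force is rising. Now small steps.

Call:
move_arm(targets="-1 -0.2 0.02 0 0 0 0; -1 0 0 0 0 0 0")

```text
clock: 20.75
eef_pos: [627.7, -55.2, 139.6]
tool_rot: [3.141, -0.006, 1.156]
force: [4.9, 8.7, 4.1]
width: 19.5
gripper_force: 60.0
```

Call:
move_arm(targets="-1 -0.12 0.01 0 0 0 0; -1 0 0 0 0 0 0")

```text
clock: 20.92
eef_pos: [627.6, -55.4, 139.6]
tool_rot: [3.141, -0.007, 1.157]
force: [5.8, 9.5, 4.5]
width: 19.5
gripper_force: 60.1
```

Call:
move_arm(targets="-1 0.3 0.02 0 0 0 0; -1 0.2 0.03 0 0 0 0; -1 0 0 0 0 0 0")

```text
clock: 21.17
eef_pos: [628.1, -54.6, 139.3]
tool_rot: [-3.141, -0.001, 1.155]
force: [2.5, 4.8, 5.5]
width: 20.0
gripper_force: 60.0
```

Call:
move_arm(targets="-1 0.15 0.05 0 0 0 0; -1 0 0 0 0 0 0; -1 0 0 0 0 0 0")

```text
clock: 21.42
eef_pos: [628.3, -54.3, 139.2]
tool_rot: [-3.14, -0.0, 1.154]
force: [0.4, 3.9, 5.3]
width: 19.8
gripper_force: 60.2
```

Call:
move_arm(targets="-1 0.15 0 -0.03 0 0 0; -1 0 0 0 0 0 0; -1 0 0 0 0 0 0")

```text
clock: 21.67
eef_pos: [628.6, -53.8, 139.2]
tool_rot: [-3.14, 0.001, 1.153]
force: [-0.1, 2.7, 3.6]
width: 19.4
gripper_force: 60.1
```

Call:
move_arm(targets="-0.4 0 0 0 0 0 0; 0.3 0 0 0 0 0 0; 1 0 0 0 0 0 0; 1 0 0 0 0 0 0; 1 0 0 0 0 0 0")

```text
clock: 22.08
eef_pos: [629.3, -54.1, 139.3]
tool_rot: [-3.141, 0.001, 1.153]
force: [-0.6, -0.1, -0.7]
width: 72.7
gripper_force: 0.0
```

Call:
move_arm(targets="1 0 0 -1 0 0 0; 1 0 0 -2.5 0 0 0; 1 0 0 -2.5 0 0 0; 1 0 0 -2.5 0 0 0; 1 0 0 -2 0 0 0")

```text
clock: 22.5
eef_pos: [630.1, -54.1, 247.4]
tool_rot: [3.139, -0.0, 1.153]
force: [0.6, -0.4, 0.2]
width: 85.5
gripper_force: 0.0
```

Call:
move_arm(targets="1 -3 0 -0.5 0 0 0; 1 -3 0 0 0 0 0; 1 0 0 0 0 0 0; 1 0 0 0 0 0 0; 1 0 0 0 0 0 0")

```text
clock: 22.92
eef_pos: [605.5, -108.2, 250.1]
tool_rot: [3.141, -0.001, 1.153]
force: [0.1, 1.4, 0.7]
width: 85.1
gripper_force: 0.0
```

```bash
python3 - <<'E'
from h import *
im=cams.get_image('wrist'); s=read_state(); print(s['eef_pos'],s['force'])
hsv=cv2.cvtColor(im['color'],cv2.COLOR_RGB2HSV); m=cv2.inRange(hsv,(22,120,60),(34,255,255))
n,l,st,ce=cv2.connectedComponentsWithStats(m)
a=np.radians(-16); h=np.array([569.9+60*np.cos(a),-39.8+60*np.sin(a)]); print('pred top/bottom',w2pix(im,[*h,177]),w2pix(im,[*h,127]))
for i in np.argsort(-st[1:,4])[:3]+1: print(st[i],ce[i])
print('crank up on shaft? hub top pred',w2pix(im,[569.9,-39.8,122]))
E
```

```text
[ 605.65444547 -107.40548351  249.80300955] [ 0.20576346  0.13722862 -0.06128198]
pred top/bottom [320.52061739 131.63269567] [320.63939506 126.06475219]
[ 447  188  130  103 6247] [505.91740035 235.36001281]
[  82  277   61   43 1143] [117.89151356 297.89501312]
[151 388  15  12 116] [158.52586207 394.81896552]
crank up on shaft? hub top pred [251.19057604 135.44646627]
```

```bash
python3 - <<'E'
from h import *
im=cams.get_image('wrist'); save(im,'w7.png')
c=im['color'][100:165,285:355]; hsv=cv2.cvtColor(c,cv2.COLOR_RGB2HSV); m=cv2.inRange(hsv,(15,60,60),(40,255,255)); p=np.argwhere(m)
print(len(p), p.mean(0)[::-1]+[285,100] if len(p) else c[::8,::8].tolist())
if len(p): print(p.min(0)[::-1]+[285,100],p.max(0)[::-1]+[285,100])
a=np.radians(-16); h=np.array([569.9+60*np.cos(a),-39.8+60*np.sin(a)])
P=np.array([w2pix(im,[h[0]+10.5*np.cos(t),h[1]+10.5*np.sin(t),177]) for t in np.linspace(0,6.28,30)]);print(P.min(0),P.max(0))
E
```

```text
594 [319.41245791 128.32323232]
[305 112] [334 145]
[305.4800626 116.9645297] [336.33384215 148.33834889]
```

The handle top is where a seated crank should have it: (319,128) against (321,132) predicted, and of matching size. The arm is clear, so I'll hand in.

```bash
python3 -c "
from cell import order
print(order.finish_job())"
```

```text
the job is handed in; nothing more can be done
None
```

I seated the smallest crank fully home, wound it clockwise about 2.2 turns to the stop at about 11 N, eased off and released it. It was left on the shaft, and I handed the job in at about 23 s.

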